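Refit the fine knob of a bench variable transformer and run it to zero

ROBOT

A 7-joint arm with a two-finger parallel gripper is mounted at the origin on the work surface. World frame = base frame: x ahead of the robot, y to its left, z up, the work surface at z = 0. Lengths are in m, angles in rad, forces in N, time in s.
With the tool pointing down it reaches from about 0.4 to 0.9 m from the base axis. Payload 5.5 kg.
Tool frame: the origin (TCP) lies at the centre of the arm's flange, where the gripper is bolted on; the fingertips stand 178 mm ahead of it and the grasp point (between the pads) lies 159 mm ahead of it; y points along the fingers, z is the direction in which the jaws open and shut, and the axes are right-handed (so a half turn about y gives the same grasp; the last joint's range is limited). The gripper opens to 92 mm and grips with 3 to 60 N. Pads are 19 mm wide; open, the fingers measure 130 mm over their backs; the gripper's body (75 mm by 190 mm) begins 47 mm behind the grasp point.
Start: joints at [1.599, 0.501, -0.427, 1.55, 0.221, 1.138, -0.21], TCP at [0.151, -0.632, 0.405] pointing down, gripper open.
Joint ranges: [-2.88, 2.88], [-0.31, 2.03], [-1.54, 1.56], [0.2, 2.42], [-1.41, 4.55], [0.19, 2.02], [-2.57, 2.57]. Speed limits (rad/s): [2.57, 2.57, 3.14, 3.14, 3.14, 3.14, 3.14].

INTERFACE

Orientations are given as a 3x3 rotation matrix whose columns are the frame's x, y, z axes.
In Python, from bench import manip gives the robot as it stands.
- The arm moves only by the tool drive_tool, never from a script. Its argument "plan" is a list of rows, each an object of numbers: "dx", "dy", "dz": the shift along the tool's x, y, z in mm; "wx", "wy", "wz": the turn, a rotation vector about the tool's x, y, z in units of 6 degrees (1.0 is 6 degrees). A call has 1 to 12 rows; each row is the pose to reach, as a shift and turn from the pose commanded when the call began, along the tool's axes at that moment; what a row does not reach only later rows make up. A row lasts 1/10 s, in which the tool goes at most 50 mm and 8.59 degrees, less where a joint would pass 70% of its speed; a pose out of reach is approached as far as the arm can. A call with a gripper value outside its range is refused whole. "hand" is the opening in per cent of the stroke, from 0 (shut) to 100 (fully open), set as the call begins (left out, the last holds). The fingers move at their own pace and stop on an object; the grip force is fixed at half the most. Time passes only in rows, so rows that repeat a pose let the fingers close. It gives the time, the measured TCP pose, the force and the opening at its end, in the units of the state.
- manip.read_state(): the state, without advancing time (a new reading comes with each control period).
- manip.get_image(name): name is "side" or "top" or "wrist"; returns the picture (384x512x3 uint8, red, green, blue); there is no depth.
- manip.camera_params(name): a dict with "fx", "fy", "cx", "cy" (pixels), "distortion" ([k1, k2, p1, p2, k3] as OpenCV has them; the pictures are not rectified), "T" (4x4, takes a point from camera to world coordinates). Camera axes: x right, y down, z forward; pixel columns grow to the right and rows downward; lengths in m; the calibration is good to about 2 mm. A picture is of the moment at which its call begins: read the wrist's pose just before it. camera_params takes no time and is no camera call; for the wrist camera it gives the pose at the moment of the call.
- manip.sign_off(): hands the job in, once; it reports no verdict.
The state is a dict: "clock": time; "joint_pos": joint angles; "dq": joint speeds; "joint_efforts": joint torques, N m; "ee_pos": TCP position; "eef_rot": TCP orientation; "ft_force": force on the tool from outside, world axes, zero at the start; "moment": the same for the moment, N m; "grip_width": finger opening in m.
Only numpy, scipy, OpenCV 4.12 (cv2) and the standard library are available. Lean on these libraries where they do the work, as an engineer would, in place of code of your own. Each camera call takes 0.05 s, during which the arm holds its last target.

TASK

The inner (fine) knob is off the bench transformer, the grey box with the bare shaft and pin on top: find it among the loose knobs - it is the largest one, with a hole right through its skirt - and lower it over the centre shaft and the anti-rotation pin until it sits fully down. Then turn it anticlockwise (seen from above) to its zero stop, so that it drives the shaft with it, and let go. Leave the coarse ring around it, the two other knobs, the screwdriver and the multimeter as they are.

Things in the scene. Friction and masses are not known exactly. Their poses are not given: they have to be found in the camera images.
- variac: Bench transformer, a heavy grey box that does not move, 190 (x) x 200 (y) x 122 mm high, meter and switch on its -x side. Origin: centre of its underside. In the middle of its top, on a 160 mm round scale plate, stand the black coarse ring and inside it the bare fine drive: a dark steel disc 68 mm across with a shaft in its middle and a pin beside it.
- seat (a point): Point on the fine drive's axis at the upper face of its disc, 147 mm above the underside of the box; the fitted knob's underside rests here, with its origin on this point. The frame turns with the drive: z up, y points to the pin, x is where the nose of the fitted knob points.
- shaft_top (a point): Top of the steel shaft: 11 mm in diameter, standing 34 mm above the seat; its last 8 mm are a cone that narrows to 5 mm.
- pin_top (a point): Top of the steel anti-rotation pin: 8 mm in diameter, 27 mm from the shaft's axis, standing 10 mm above the seat; its last 3.5 mm narrow to 4 mm.
- fine (a joint): Angle of the fine drive (disc, shaft and pin together), rad: 0 at its zero stop, growing clockwise seen from above, to 5.24. It starts 0.6 to 1.3 from zero and stays where left (friction 0.12 N m, no spring). At 0 a fitted knob's nose points to the scale's first long mark, front left seen from the robot: 150 degrees anticlockwise of the box's +x.
- coarse (a joint): Angle of the coarse ring, rad, 0 to 5.24, growing clockwise seen from above; stays where it is left (friction 0.25 N m). Not to be moved.
- coarse_mark (a point): The white line on the upper face of the coarse ring, at 51 mm from the axis. The ring is a black ring of 76 mm inner and about 126 mm outer diameter, its upper face 5 mm below the seat, so that the fitted knob overlaps its inner edge with 5 mm of air between them.
- knob: The loose fine knob, black, about 0.18 kg, upright on the bench mat. Origin: centre of the underside; z up, x towards the nose. Round skirt 82 mm across, 12 mm thick; on it an upright bar grip 26 mm wide (y), flat sides from x = -30 to +26, then a V nose to x = +39, its top 48 mm above the underside, with a white line to the nose. In the underside a central bore 13 mm wide, 40 mm deep for the shaft.
- knob_round: Bystander: a loose round fluted black knob, 60 mm in diameter and 34 mm high, with an aluminium cap; no hole. Origin: centre of the underside.
- knob_small: Bystander: a loose small black bar knob, round foot 54 mm in diameter, bar 46 x 16 mm, 30 mm high in all; no hole. Origin: centre of the underside.
- screwdriver: Bystander: a screwdriver 200 mm long and under 40 mm high, lying roughly along x between the box and the loose knobs.
- multimeter: Bystander: a yellow hand-held multimeter, 170 x 85 x 32 mm, lying on the robot's left. Origin: centre of its underside.
- knob_hole (a point): Centre, at the underside, of the hole right through the knob's skirt for the pin: 10 mm (x) by 11 mm (y, radial), 27 mm from the knob's axis on its +y side, beside the bar. Axes as knob.
Things that resemble listed ones, but are neither listed nor needed, are in the scene too. What is shaped like the knob but blue is not meant.

How it is judged:
On the way, in this order (a step that is already met when the one before it is completed fails the run):
1. the knob sits fully down over the shaft and the pin (z of knob in the frame of seat below 0.003 m and horizontal distance between knob and seat below 0.003 m and angle between the x axis of knob and the x axis of seat, either way round below 0.12 rad), for 0.2 s.
2. the knob, still seated, has been turned to the zero stop (value of joint fine below 0.08 rad and z of knob in the frame of seat below 0.003 m and horizontal distance between knob and seat below 0.003 m), for 0.2 s.
At the end, for the whole second after the job is handed in: The fine knob rests fully down on the disc of the fine drive (underside within 3 mm of the seat, axis within 3 mm, pin in its hole, turned within 0.12 rad of the drive), the fine drive is within 0.08 rad of its zero stop, and the knob is at rest (all of step 2 and z of knob in the frame of seat above -0.003 m and angle between the x axis of knob and the x axis of seat, either way round below 0.12 rad and linear speed of knob below 0.01 m/s); the robot touches nothing.
It fails at once if the coarse ring is turned (its mark moves more than 6 mm) (distance of coarse_mark from where it was at the start of the episode above 0.006 m).
It fails at once if another loose knob, the screwdriver or the multimeter is moved more than 25 mm (distance of any of knob_round, knob_small, screwdriver, multimeter from where it was at the start of the episode above 0.025 m).
It also fails if it takes over 59 s, if anything falls off the work surface, if the arm or the gripper's body presses on something with over 40 N, if the wrist force passes 120 N, or if a joint passes its speed limit or range.

## Working session

There is one attempt and no reset: what is moved stays moved. The work goes in short steps, Python scripts to look and compute and a tool call to move; the robot and the scene stay as the last step left them, time stands still between calls to the robot, and variables do not carry over. Pictures are saved under pics/ and viewed, and the job is handed in when it is done.

Besides the shell and the picture viewer there is one more tool, called after ">>>" by a JSON object that holds its "fn" and its "kwargs", one argument or row to a line. drive_tool: Moves the arm, as the interface text tells. Its arguments: {"type":"object","properties":{"plan":{"type":"array","items":{"type":"object","properties":{"dx":{"type":"number"},"dy":{"type":"number"},"dz":{"type":"number"},"wx":{"type":"number"},"wy":{"type":"number"},"wz":{"type":"number"}}}},"hand":{"type":"number"}},"required":["plan"]}

```bash
mkdir -p pics; ls
cat > h.py <<'E'
import numpy as np, cv2
from bench import manip
def cam(n):
    p=manip.camera_params(n); K=np.array([[p['fx'],0,p['cx']],[0,p['fy'],p['cy']],[0,0,1.]])
    return K,np.array(p['distortion'],float),np.array(p['T'])
def ray(c,uv):
    K,d,T=c
    q=cv2.undistortPoints(np.array(uv,float).reshape(-1,1,2),K,d).reshape(-1,2)
    D=np.c_[q,np.ones(len(q))]@T[:3,:3].T
    return T[:3,3],D
def onz(c,uv,z):
    o,D=ray(c,uv); return o+D*((z-o[2])/D[:,2])[:,None]
def proj(c,P):
    K,d,T=c; Ti=np.linalg.inv(T)
    r,_=cv2.Rodrigues(Ti[:3,:3]); return cv2.projectPoints(np.array(P,float).reshape(-1,1,3),r,Ti[:3,3],K,d)[0].reshape(-1,2)
def save(n,im): cv2.imwrite('pics/'+n+'.png',im[:,:,::-1])
E
python3 - <<'E'
from h import *
import pickle
s=manip.read_state(); print({k:np.round(v,3).tolist() for k,v in s.items()})
d={}
for n in('side','top','wrist'):
    c=cam(n); im=manip.get_image(n); save(n+'0',im); d[n]=(c,im)
    print(n,np.round(c[0][[0,1],[0,1]],1),c[1],np.round(c[2],3).tolist())
pickle.dump(d,open('d0.pkl','wb'))
E
```

```text
pics
{'clock': 0.0, 'joint_pos': [1.599, 0.502, -0.427, 1.551, 0.221, 1.138, -0.21], 'dq': [-0.0, 0.0, -0.001, -0.0, -0.0, 0.0, -0.001], 'joint_efforts': [-0.0, -56.659, -5.816, -27.911, -0.068, 0.031, 0.0], 'ee_pos': [0.151, -0.632, 0.404], 'eef_rot': [[-0.973, -0.0, 0.233], [-0.233, 0.002, -0.973], [-0.0, -1.0, -0.002]], 'ft_force': [1.155, 0.274, -0.106], 'moment': [0.019, 0.019, 0.007], 'grip_width': 0.092}
side [446.1 446.1] [-0.00894084  0.          0.          0.          0.        ] [[0.937, -0.271, 0.22, 0.302], [-0.349, -0.737, 0.578, -0.776], [0.006, -0.619, -0.785, 1.202], [0.0, 0.0, 0.0, 1.0]]
top [361.3 361.3] [-0.08076106  0.          0.          0.          0.        ] [[0.014, -0.997, 0.072, 0.529], [-1.0, -0.014, 0.002, -0.01], [-0.001, -0.072, -0.997, 1.04], [0.0, 0.0, 0.0, 1.0]]
wrist [323.7 323.7] [-0.01059296  0.          0.          0.          0.        ] [[0.232, -0.93, -0.284, 0.229], [-0.973, -0.223, -0.067, -0.613], [-0.001, 0.292, -0.957, 0.382], [0.0, 0.0, 0.0, 1.0]]
```

View pics/top0.png

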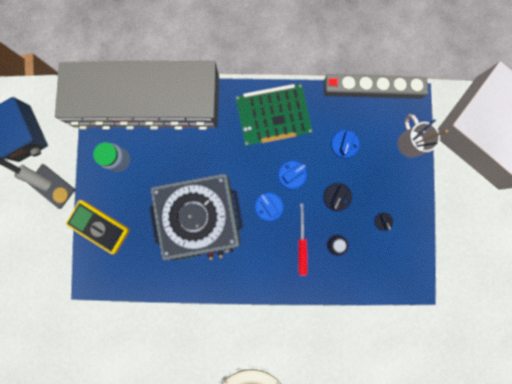

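View pics/side0.png

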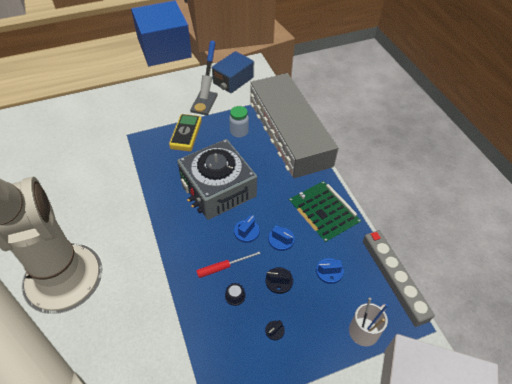

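View pics/wrist0.png

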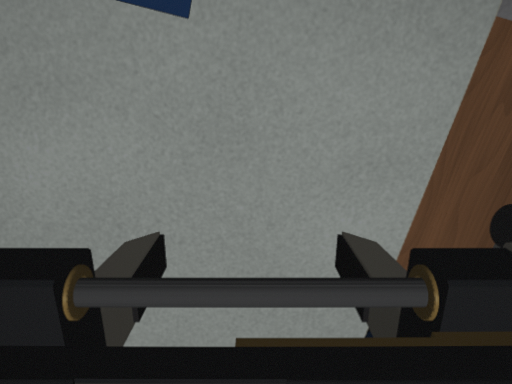

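Top view: the black candidates are (338,197) (large), (338,246) (round, with cap) and (384,221) (small). There are blue look-alikes at (345,144), (293,175) and (269,207). The largest black one, at (338,197), fits the description. I'll confirm it in a crop.

Run:
```python
from h import *
import pickle
d=pickle.load(open('d0.pkl','rb'))
t=d['top'][1]; s=d['side'][1]
f=lambda im,u,v,r,k:cv2.resize(im[v-r:v+r,u-r:u+r],(k,k),interpolation=cv2.INTER_CUBIC)
a=np.hstack([f(t,338,197,22,390),f(s,280,280,22,390)])
save('crop0',a)
b=np.hstack([f(t,194,216,48,390),f(s,218,168,40,390)]); save('crop1',b)
c=d['top'][0]
print(onz(c,[[338,197]],0.0), onz(c,[[338,197]],0.048), onz(c,[[194,216]],.147))
print(onz(d['side'][0],[[280,280]],.03),onz(d['side'][0],[[217,160]],.147))
```

```text
[[ 0.59889399 -0.24242555  0.        ]] [[ 0.59568459 -0.231696    0.048     ]] [[0.53713126 0.14699215 0.147     ]]
[[ 0.59789148 -0.24838446  0.03      ]] [[0.54308617 0.15722212 0.147     ]]
```

View pics/crop0.png

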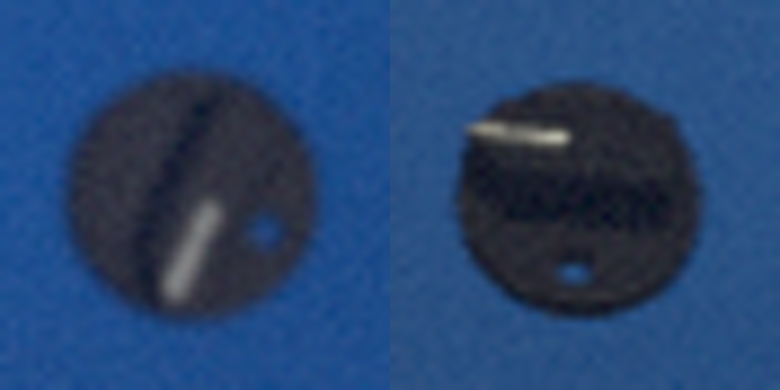

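View pics/crop1.png

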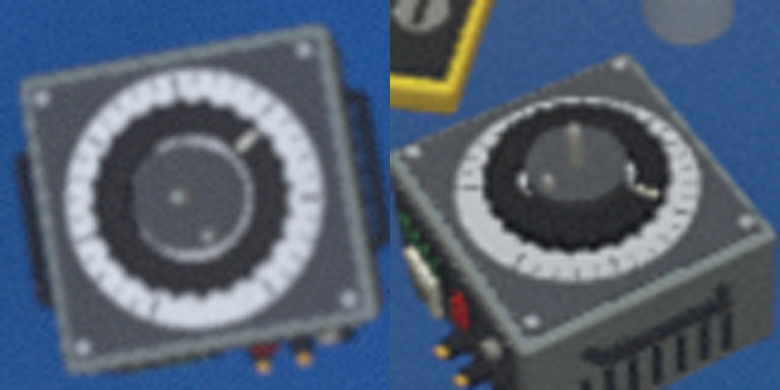

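The crop confirms it: black, white nose line, and a blue see-through hole in the skirt beside the bar. I'll move above it for a wrist view, with tool z at knob nose − 90° so the wrist has range for the later turn.

```bash
cat >> h.py <<'E'
def go(p,yaw):
    s=manip.read_state(); R=np.array(s['eef_rot']); q=np.array(s['ee_pos'])
    d=R.T@(np.array(p)-q)*1000
    a=np.radians(yaw); z=np.array([np.cos(a),np.sin(a),0]); y=np.array([0,0,-1.]); x=np.cross(y,z)
    w=cv2.Rodrigues(R.T@np.c_[x,y,z])[0].ravel()
    print('clock',s['clock'],'pos',np.round(q,4),'yaw',round(np.degrees(np.arctan2(R[1,2],R[0,2])),2),'down',np.round(R[:,1],3),'q7',np.round(s['joint_pos'],2)[[0,6]],'F',np.round(s['ft_force'],1),'w',s['grip_width'])
    print('d mm',np.round(d,1),'w units',np.round(np.degrees(w)/6,2))
E
python3 -c "
from h import *
go([.5965,-.24,.405],67)"
```

```text
clock 0.15 pos [ 0.1511 -0.6319  0.4039] yaw -76.55 down [-0.     0.001 -1.   ] q7 [ 1.6  -0.21] F [ 0.7 -0.4  0.7] w 0.09164341769148275
d mm [-524.3   -0.6 -277.5] w units [ 0.000e+00 -2.392e+01 -2.000e-02]
```

>>> {"fn": "drive_tool", "kwargs": {
  "plan": [
    {"dx": -44,"dz": -23,"wy": -1.4},
    {"dx": -88,"dz": -46,"wy": -2.8},
    {"dx": -132,"dz": -69,"wy": -4.2},
    {"dx": -176,"dz": -92,"wy": -5.6},
    {"dx": -220,"dz": -116,"wy": -7},
    {"dx": -264,"dz": -139,"wy": -8.4},
    {"dx": -308,"dz": -162,"wy": -9.8},
    {"dx": -352,"dz": -185,"wy": -11.2},
    {"dx": -396,"dz": -208,"wy": -12.6},
    {"dx": -440,"dz": -232,"wy": -14},
    {"dx": -484,"dz": -255,"wy": -15.4},
    {"dx": -524,"dz": -277,"wy": -16.8}
  ],
  "hand": 100
}}

```text
$.plan[0]: bad value
```

```bash
python3 -c "
from h import *
go([.5965,-.24,.405],67)"
```

```text
clock 0.15 pos [ 0.1511 -0.6319  0.4039] yaw -76.55 down [-0.     0.001 -1.   ] q7 [ 1.6  -0.21] F [ 0.7 -0.4  0.7] w 0.09164341769148275
d mm [-524.3   -0.6 -277.5] w units [ 0.000e+00 -2.392e+01 -2.000e-02]
```

>>> {"fn": "drive_tool", "kwargs": {
  "plan": [
    {"dx": -44,"dy": 0,"dz": -23,"wx": 0,"wy": -1.4,"wz": 0},
    {"dx": -88,"dy": 0,"dz": -46,"wx": 0,"wy": -2.8,"wz": 0}
  ],
  "hand": 100
}}

```text
clock: 0.35
ee_pos: [0.2252, -0.567, 0.404]
eef_rot: [[-0.863, -0.001, 0.505], [-0.505, 0.0, -0.863], [0.0, -1.0, -0.001]]
ft_force: [1.8, 1.0, -0.7]
grip_width: 0.0919
```

```bash
python3 -c "
from h import *
go([.5965,-.24,.405],67)"
```

```text
clock 0.35 pos [ 0.2252 -0.567   0.404 ] yaw -59.67 down [-0.001  0.    -1.   ] q7 [ 1.54 -0.09] F [ 1.8  1.  -0.7] w 0.09192227926130486
d mm [-485.6   -1.   -94.8] w units [ 1.000e-02 -2.111e+01 -1.000e-02]
```

>>> {"fn": "drive_tool", "kwargs": {
  "plan": [
    {"dx": -48,"dy": 0,"dz": -9,"wx": 0,"wy": -1.4,"wz": 0},
    {"dx": -97,"dy": 0,"dz": -19,"wx": 0,"wy": -2.8,"wz": 0},
    {"dx": -145,"dy": 0,"dz": -28,"wx": 0,"wy": -4.2,"wz": 0},
    {"dx": -194,"dy": 0,"dz": -38,"wx": 0,"wy": -5.6,"wz": 0},
    {"dx": -242,"dy": 0,"dz": -47,"wx": 0,"wy": -7,"wz": 0},
    {"dx": -291,"dy": 0,"dz": -57,"wx": 0,"wy": -8.4,"wz": 0},
    {"dx": -340,"dy": 0,"dz": -66,"wx": 0,"wy": -9.8,"wz": 0},
    {"dx": -388,"dy": 0,"dz": -76,"wx": 0,"wy": -11.2,"wz": 0},
    {"dx": -437,"dy": 0,"dz": -85,"wx": 0,"wy": -12.6,"wz": 0},
    {"dx": -485,"dy": 0,"dz": -95,"wx": 0,"wy": -14,"wz": 0},
    {"dx": -485,"dy": 0,"dz": -95,"wx": 0,"wy": -15.4,"wz": 0},
    {"dx": -485,"dy": 0,"dz": -95,"wx": 0,"wy": -16.8,"wz": 0}
  ]
}}

```text
clock: 1.55
ee_pos: [0.5986, -0.2376, 0.4044]
eef_rot: [[0.665, 0.0, 0.747], [-0.747, 0.001, 0.665], [-0.001, -1.0, 0.001]]
ft_force: [-0.2, -0.7, -0.6]
grip_width: 0.0919
```

```bash
python3 -c "
from h import *
go([.5965,-.24,.405],67)"
```

```text
clock 1.55 pos [ 0.5986 -0.2376  0.4044] yaw 41.68 down [ 0.     0.001 -1.   ] q7 [0.98 0.65] F [-0.2 -0.7 -0.6] w 0.09186449401797102
d mm [ 0.4 -0.6 -3.2] w units [-0.01 -4.22 -0.01]
```

>>> {"fn": "drive_tool", "kwargs": {
  "plan": [
    {"dx": 0,"dy": 0,"dz": -3,"wx": 0,"wy": -1.4,"wz": 0},
    {"dx": 0,"dy": 0,"dz": -3,"wx": 0,"wy": -2.8,"wz": 0},
    {"dx": 0,"dy": 0,"dz": -3,"wx": 0,"wy": -4.2,"wz": 0},
    {"dx": 0,"dy": 0,"dz": -3,"wx": 0,"wy": -4.2,"wz": 0},
    {"dx": 0,"dy": 0,"dz": -3,"wx": 0,"wy": -4.2,"wz": 0}
  ]
}}

```text
clock: 2.05
ee_pos: [0.5948, -0.2427, 0.4044]
eef_rot: [[0.914, -0.0, 0.406], [-0.406, 0.001, 0.914], [-0.001, -1.0, 0.0]]
ft_force: [-0.0, 0.1, 0.5]
grip_width: 0.0919
```

```bash
python3 -c "
from h import *
import pickle
go([.5965,-.24,.405],67)
c=cam('wrist'); im=manip.get_image('wrist'); save('wrist1',im); pickle.dump((c,im),open('w1.pkl','wb'))"
```

```text
clock 2.05 pos [ 0.5948 -0.2427  0.4044] yaw 66.02 down [-0.     0.001 -1.   ] q7 [1.04 1.04] F [-0.   0.1  0.5] w 0.09189407589828989
d mm [ 0.5 -0.6  3.1] w units [-0.   -0.16 -0.01]
```

View pics/wrist1.png

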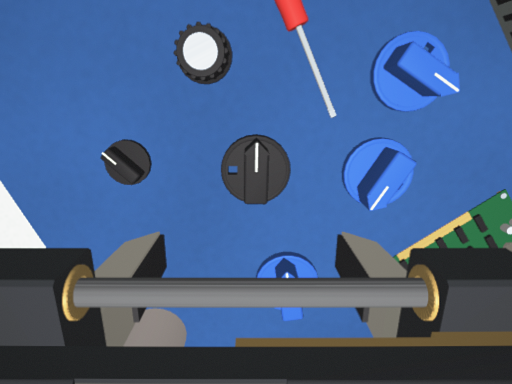

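The wrist view shows the knob at (256,169), nose up at about (256,140), and the hole at (233,170).

Run:
```python
from h import *
import pickle
c,im=pickle.load(open('w1.pkl','rb'))
hsv=cv2.cvtColor(im,cv2.COLOR_RGB2HSV)
x0,y0=210,120; sub=im[y0:220,x0:305].astype(int)
dark=((sub[:,:,2]<75)).astype(np.uint8)
n,l,st,ce=cv2.connectedComponentsWithStats(dark); i=1+np.argmax(st[1:,4]); m=(l==i).astype(np.uint8)
cn=max(cv2.findContours(m,0,2)[0],key=cv2.contourArea)
e=cv2.fitEllipse(cv2.convexHull(cn)); print('ellipse',np.array(e[0])+[x0,y0],e[1],e[2])
pts=cn.reshape(-1,2)+[x0,y0]
P=onz(c,pts,.008)
A=np.c_[2*P[:,:2],np.ones(len(P))]; sol=np.linalg.lstsq(A,(P[:,:2]**2).sum(1),rcond=None)[0]
print('circle z.008',sol[:2],np.sqrt(sol[2]+sol[:2]@sol[:2]))
w=((sub.min(2)>130)).astype(np.uint8); n,l,st,ce=cv2.connectedComponentsWithStats(w); print(st,ce+[x0,y0])
i=1+np.argmax(st[1:,4]); yy,xx=np.nonzero(l==i); q=np.c_[xx,yy]+[x0,y0]
W=onz(c,q,.048); vx,vy,cx,cy=cv2.fitLine(W[:,:2].astype(np.float32),cv2.DIST_L2,0,.01,.01).ravel()
print('line',vx,vy,np.degrees(np.arctan2(vy,vx)),'mean',W.mean(0))
inv=((1-m)).astype(np.uint8)
n,l,st,ce=cv2.connectedComponentsWithStats(inv); print(st,ce+[x0,y0])
for j in range(1,n):
  if 15<st[j,4]<150: print('hole',onz(c,[ce[j]+[x0,y0]],.010))
cv2.imwrite('pics/z1.png',cv2.resize(im[110:230,200:320][:,:,::-1],(600,600),interpolation=cv2.INTER_CUBIC))
```

```text
ellipse [255.02595139 168.8561821 ] (67.80071258544922, 68.9010238647461) 2.7987165451049805
circle z.008 [ 0.60089778 -0.23896487] 0.04027349337322592
[[   0    0   95  100 9410]
 [  45   23    4   29   90]] [[257.00892667 169.62369819]
 [256.06666667 156.56666667]]
line 0.91102666 -0.41234747 -24.352383 mean [ 0.58021421 -0.2292948   0.048     ]
[[  11   15   69   69 3453]
 [   0    0   95  100 5819]
 [  44   22    5   31  149]
 [  56   25    1    1    1]
 [  18   45   10    8   78]] [[255.47668694 169.3573704 ]
 [258.25433923 169.91733975]
 [256.02013423 157.19463087]
 [266.         145.        ]
 [232.61538462 168.5       ]]
hole [[ 0.58727678 -0.23173646  0.01      ]]
hole [[ 0.588365   -0.26225064  0.01      ]]
```

View pics/z1.png

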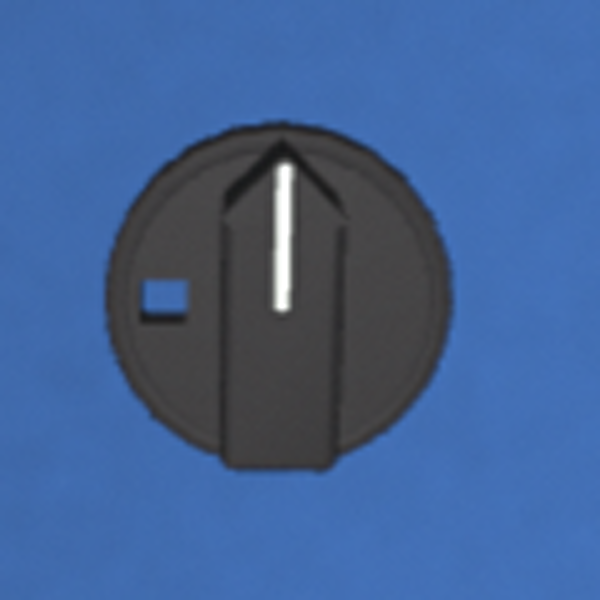

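Run:
```python
from h import *
import pickle
c,im=pickle.load(open('w1.pkl','rb'))
n=np.array([-.911,.412]); y=np.array([-n[1],n[0]])
H=onz(c,[[232.8,170.2]],.012)[0,:2]; print('hole',H,'ctr',H-.027*y)
t=onz(c,[[256,134.6]],0)[0,:2]; print('from near rim',t-.041*n)
L=onz(c,[[221,169],[290.6,169]],.012)[:,:2]; print('sides',L.mean(0),np.linalg.norm(L[0]-L[1]))
b=onz(c,[[256,203.6]],.048)[0,:2]; print('bar back',b+.030*n)
w=onz(c,[[256.5,142.4],[256.4,172.2]],.048)[:,:2]; print('line ends',w)
```

```text
hole [ 0.58994363 -0.26263077] ctr [ 0.60106763 -0.23803377]
from near rim [ 0.60189568 -0.23848363]
sides [ 0.59958286 -0.23745569] 0.08139182377721428
bar back [ 0.60015895 -0.23777024]
line ends [[ 0.56684244 -0.22293444]
 [ 0.59558586 -0.23565803]]
```

```bash
python3 -c "
from h import *
go([.6009,-.2380,.194],65.8)"
```

```text
clock 2.1 pos [ 0.5948 -0.2426  0.4045] yaw 66.04 down [-0.  0. -1.] q7 [1.04 1.04] F [ 0.2 -0.4 -1. ] w 0.09191646426050647
d mm [  3.7 210.5   6.7] w units [-0.    0.04 -0.  ]
```

>>> {"fn": "drive_tool", "kwargs": {
  "plan": [
    {"dx": 3.7,"dy": 40,"dz": 6.7,"wx": 0,"wy": 0.04,"wz": 0},
    {"dx": 3.7,"dy": 85,"dz": 6.7,"wx": 0,"wy": 0.04,"wz": 0},
    {"dx": 3.7,"dy": 130,"dz": 6.7,"wx": 0,"wy": 0.04,"wz": 0},
    {"dx": 3.7,"dy": 165,"dz": 6.7,"wx": 0,"wy": 0.04,"wz": 0},
    {"dx": 3.7,"dy": 190,"dz": 6.7,"wx": 0,"wy": 0.04,"wz": 0},
    {"dx": 3.7,"dy": 205,"dz": 6.7,"wx": 0,"wy": 0.04,"wz": 0},
    {"dx": 3.7,"dy": 210,"dz": 6.7,"wx": 0,"wy": 0.04,"wz": 0},
    {"dx": 3.7,"dy": 210,"dz": 6.7,"wx": 0,"wy": 0.04,"wz": 0},
    {"dx": 3.7,"dy": 210,"dz": 6.7,"wx": 0,"wy": 0.04,"wz": 0}
  ]
}}

```text
clock: 3.0
ee_pos: [0.6019, -0.2379, 0.1963]
eef_rot: [[0.913, 0.002, 0.407], [-0.407, -0.001, 0.913], [0.002, -1.0, 0.0]]
ft_force: [-0.6, -0.7, 0.2]
grip_width: 0.0915
```

```bash
python3 -c "
from h import *
go([.6009,-.2380,.194],65.8)
c=cam('wrist'); im=manip.get_image('wrist'); save('wrist2',im)"
```

```text
clock 3.0 pos [ 0.6019 -0.2379  0.1963] yaw 65.99 down [ 0.002 -0.001 -1.   ] q7 [0.92 0.89] F [-0.6 -0.7  0.2] w 0.09153123756382806
d mm [-0.8  2.3 -0.5] w units [-0.    0.03  0.02]
```

View pics/wrist2.png

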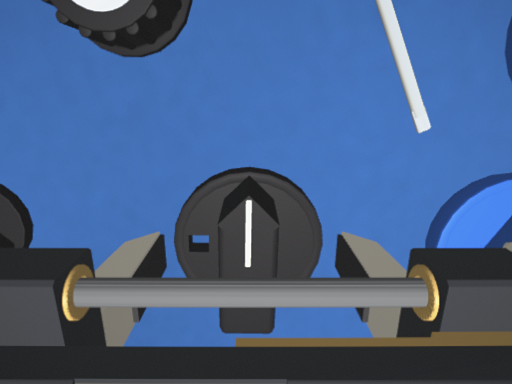

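The bar sits between the fingers at (248,280), with nothing touching. Closing.

>>> {"fn": "drive_tool", "kwargs": {
  "plan": [
    {"dx": 0,"dy": 1,"dz": -0.5,"wx": 0,"wy": 0,"wz": 0},
    {"dx": 0,"dy": 1,"dz": -0.5,"wx": 0,"wy": 0,"wz": 0},
    {"dx": 0,"dy": 1,"dz": -0.5,"wx": 0,"wy": 0,"wz": 0},
    {"dx": 0,"dy": 1,"dz": -0.5,"wx": 0,"wy": 0,"wz": 0},
    {"dx": 0,"dy": 1,"dz": -0.5,"wx": 0,"wy": 0,"wz": 0},
    {"dx": 0,"dy": 1,"dz": -0.5,"wx": 0,"wy": 0,"wz": 0},
    {"dx": 0,"dy": 1,"dz": -0.5,"wx": 0,"wy": 0,"wz": 0},
    {"dx": 0,"dy": 1,"dz": -0.5,"wx": 0,"wy": 0,"wz": 0}
  ],
  "hand": 0
}}

```text
clock: 3.85
ee_pos: [0.6008, -0.2383, 0.1937]
eef_rot: [[0.914, -0.0, 0.406], [-0.406, 0.0, 0.914], [-0.0, -1.0, 0.0]]
ft_force: [0.2, -0.2, 0.3]
grip_width: 0.0322
```

```bash
python3 -c "
from h import *
import pickle
go([.6009,-.2380,.42],65.8)
c=cam('wrist'); im=manip.get_image('wrist'); save('wrist3',im);pickle.dump((c,im,manip.read_state()),open('w3.pkl','wb'))"
```

```text
clock 3.85 pos [ 0.6008 -0.2383  0.1937] yaw 66.02 down [-0.  0. -1.] q7 [0.92 0.89] F [ 0.2 -0.2  0.3] w 0.032200328502692284
d mm [-1.000e-01 -2.263e+02  3.000e-01] w units [-0.    0.04 -0.  ]
```

View pics/wrist3.png

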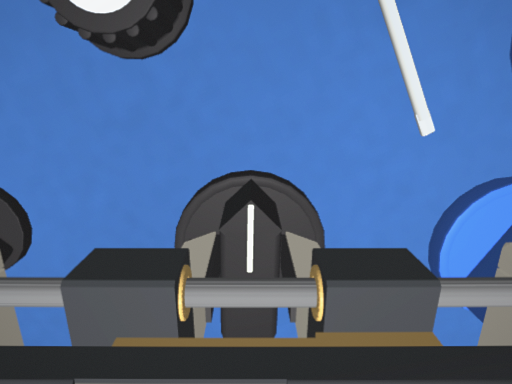

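The fingers are nearly on the bar. I'll give them a moment more, then lift.

>>> {"fn": "drive_tool", "kwargs": {
  "plan": [
    {"dx": 0,"dy": 0,"dz": 0,"wx": 0,"wy": 0,"wz": 0},
    {"dx": 0,"dy": 0,"dz": 0,"wx": 0,"wy": 0,"wz": 0},
    {"dx": 0,"dy": 0,"dz": 0,"wx": 0,"wy": 0,"wz": 0},
    {"dx": 0,"dy": 0,"dz": 0,"wx": 0,"wy": 0,"wz": 0}
  ]
}}

```text
clock: 4.3
ee_pos: [0.6008, -0.2383, 0.1937]
eef_rot: [[0.914, -0.0, 0.407], [-0.407, -0.0, 0.914], [-0.0, -1.0, -0.0]]
ft_force: [0.7, -0.2, 0.0]
grip_width: 0.0262
```

```bash
python3 -c "
from h import *
import pickle
go([.6009,-.2380,.42],65.8)
c=cam('wrist'); im=manip.get_image('wrist'); save('wrist4',im);pickle.dump((c,im,manip.read_state()),open('w4.pkl','wb'))"
```

```text
clock 4.3 pos [ 0.6008 -0.2383  0.1937] yaw 66.01 down [-0. -0. -1.] q7 [0.92 0.89] F [ 0.7 -0.2  0. ] w 0.026196078458854365
d mm [-1.000e-01 -2.263e+02  3.000e-01] w units [ 0.    0.04 -0.  ]
```

View pics/wrist4.png

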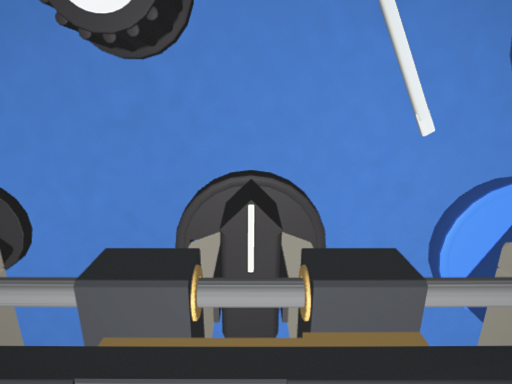

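Run:
```python
from h import *
import pickle
d=pickle.load(open('d0.pkl','rb'))
for n,sh,pn in(('top',[189.6,216.5],[196.95,226.1]),('side',[215.5,154.3],[210.2,165.5])):
    c=d[n][0]; S=onz(c,[sh],.181)[0]; P=onz(c,[pn],.157)[0]; v=(P-S)[:2]
    print(n,S,P,np.linalg.norm(v),np.degrees(np.arctan2(v[1],v[0])))
# box corners screws top crop: (40,98),(304,48),(349,299),(82,347)
u=np.array([[40,98],[304,48],[349,299],[82,347]])*96/390+[194-48,216-48]
B=onz(d['top'][0],u,.122)[:,:2]; print(B,B.mean(0)); 
for i in range(4): v=B[(i+1)%4]-B[i]; print(np.degrees(np.arctan2(v[1],v[0])),np.linalg.norm(v))
c,im,s=pickle.load(open('w4.pkl','rb'))
print('line ends',onz(c,[[251,205],[251,272]],.048))
```

```text
top [0.53548457 0.15151703 0.181     ] [0.5125235  0.13740426 0.157     ] 0.02695145703403195 -148.42347508984165
side [0.53825122 0.15159145 0.181     ] [0.51378012 0.13359269 0.157     ] 0.03037745914776144 -143.66512007511875
[[0.59692868 0.25145071]
 [0.63072342 0.08489752]
 [0.47412694 0.05370804]
 [0.44141088 0.22020188]] [0.53579748 0.15256454]
-78.53002865160315 0.16994719917187154
-168.73574758810562 0.15967229595196683
101.1169877109454 0.16967775113575154
11.361383837982753 0.15862621998832632
line ends [[ 0.5676173  -0.22311524  0.048     ]
 [ 0.59561058 -0.23556258  0.048     ]]
```

Box yaw is about 11.2° and the seat is about (0.536, 0.152). The pin is at about −147°, so nose ≈ 123° and fine ≈ 0.67 rad, inside the stated range. Lifting, then going to a view pose beside the box.

>>> {"fn": "drive_tool", "kwargs": {
  "plan": [
    {"dx": 0,"dy": -20,"dz": 0,"wx": 0,"wy": 0,"wz": 0},
    {"dx": 0,"dy": -60,"dz": 0,"wx": 0,"wy": 0,"wz": 0},
    {"dx": 0,"dy": -105,"dz": 0,"wx": 0,"wy": 0,"wz": 0},
    {"dx": 0,"dy": -150,"dz": 0,"wx": 0,"wy": 0,"wz": 0},
    {"dx": 0,"dy": -195,"dz": 0,"wx": 0,"wy": 0,"wz": 0},
    {"dx": 0,"dy": -235,"dz": 0,"wx": 0,"wy": 0,"wz": 0},
    {"dx": 0,"dy": -256,"dz": 0,"wx": 0,"wy": 0,"wz": 0},
    {"dx": 0,"dy": -256,"dz": 0,"wx": 0,"wy": 0,"wz": 0}
  ]
}}

```text
clock: 5.15
ee_pos: [0.6016, -0.2373, 0.455]
eef_rot: [[0.914, 0.007, 0.406], [-0.406, -0.003, 0.914], [0.007, -1.0, 0.0]]
ft_force: [1.2, 0.7, -1.4]
grip_width: 0.0264
```

```bash
python3 -c "
from h import *
go([.58,.085,.45],33)"
```

```text
clock 5.15 pos [ 0.6016 -0.2373  0.455 ] yaw 66.05 down [ 0.007 -0.003 -1.   ] q7 [1.03 1.06] F [ 1.2  0.7 -1.4] w 0.0263935906119569
d mm [-150.6    4.   285.8] w units [-0.02  5.51  0.07]
```

>>> {"fn": "drive_tool", "kwargs": {
  "plan": [
    {"dx": -20,"dy": 1,"dz": 40,"wx": 0,"wy": 0.8,"wz": 0},
    {"dx": -40,"dy": 1,"dz": 80,"wx": 0,"wy": 1.6,"wz": 0},
    {"dx": -62,"dy": 1,"dz": 120,"wx": 0,"wy": 2.4,"wz": 0},
    {"dx": -84,"dy": 1,"dz": 160,"wx": 0,"wy": 3.2,"wz": 0},
    {"dx": -105,"dy": 1,"dz": 200,"wx": 0,"wy": 4,"wz": 0},
    {"dx": -126,"dy": 1,"dz": 240,"wx": 0,"wy": 4.8,"wz": 0},
    {"dx": -145,"dy": 1,"dz": 275,"wx": 0,"wy": 5.5,"wz": 0},
    {"dx": -150,"dy": 1,"dz": 286,"wx": 0,"wy": 5.5,"wz": 0},
    {"dx": -150,"dy": 1,"dz": 286,"wx": 0,"wy": 5.5,"wz": 0},
    {"dx": -150,"dy": 1,"dz": 286,"wx": 0,"wy": 5.5,"wz": 0},
    {"dx": -150,"dy": 1,"dz": 286,"wx": 0,"wy": 5.5,"wz": 0}
  ]
}}

```text
clock: 6.25
ee_pos: [0.5804, 0.0815, 0.4479]
eef_rot: [[0.542, -0.001, 0.84], [-0.84, -0.001, 0.542], [0.0, -1.0, -0.002]]
ft_force: [-0.5, -0.4, -3.0]
grip_width: 0.0258
```

```bash
python3 -c "
from h import *
import pickle
go([.58,.085,.45],33)
c=cam('wrist'); im=manip.get_image('wrist'); save('wrist5',im);pickle.dump((c,im,manip.read_state()),open('w5.pkl','wb'))
cv2.imwrite('pics/z5.png',cv2.resize(im[30:180,170:340][:,:,::-1],(680,600),interpolation=cv2.INTER_CUBIC))"
```

```text
clock 6.25 pos [0.5804 0.0815 0.4479] yaw 32.85 down [-0.001 -0.001 -1.   ] q7 [0.56 0.03] F [-0.5 -0.4 -3. ] w 0.025821818592667266
d mm [-3.2 -2.1  1.6] w units [ 0.02 -0.03  0.  ]
```

View pics/wrist5.png

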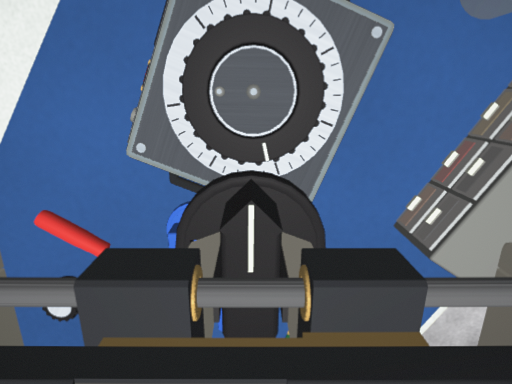

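View pics/z5.png

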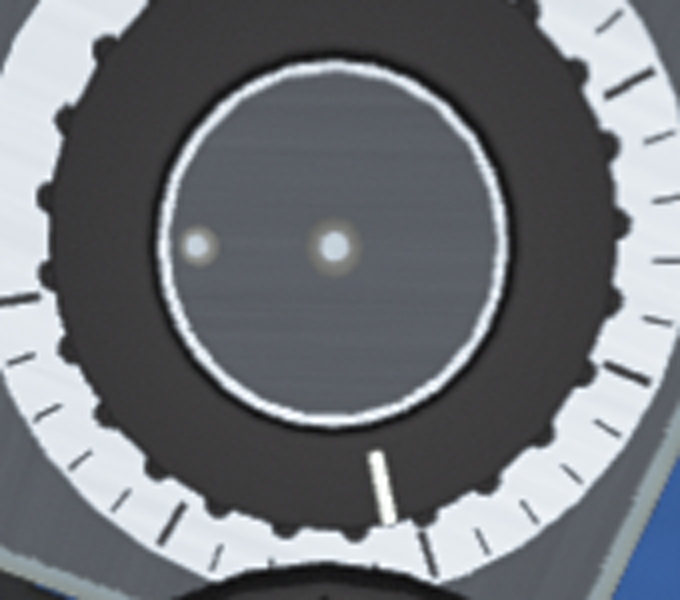

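Shaft top is at (253.3, 91.3) and pin top at (219.3, 91.3), both clear. Refining by centroids.

Run:
```python
from h import *
import pickle
c,im,s=pickle.load(open('w5.pkl','rb'))
g=im.min(2)
def cen(u,v,r=5,t=130):
    w=g[v-r:v+r+1,u-r:u+r+1].astype(float); w=np.clip(w-t,0,None); yy,xx=np.mgrid[v-r:v+r+1,u-r:u+r+1]
    return np.array([(w*xx).sum(),(w*yy).sum()])/w.sum()
S=cen(253,91); P=cen(219,91); print(S,P)
a=onz(c,[S],.181)[0]; b=onz(c,[P],.157)[0]; v=(b-a)[:2]
print(a,b,np.linalg.norm(v),'pin ang',np.degrees(np.arctan2(v[1],v[0])))
# disc edge: outer contour of white ring / dark inside threshold
m=((g>60)&(g<250)).astype(np.uint8); n,l,st,ce=cv2.connectedComponentsWithStats(m); i=l[100,240]; 
cn=max(cv2.findContours((l==i).astype(np.uint8),0,1)[0],key=cv2.contourArea).reshape(-1,2)
for z in(.142,.147):
  Q=onz(c,cn,z)[:,:2]; so=np.linalg.lstsq(np.c_[2*Q,np.ones(len(Q))],(Q**2).sum(1),rcond=None)[0]; print(z,so[:2],np.sqrt(so[2]+so[:2]@so[:2]))
print('line ends',onz(c,[[251,205],[251,272]],s['ee_pos'][2]-.1937+.048))
S_=np.array(s['ee_pos']);print(S_)
go([*a[:2],.39],np.degrees(np.arctan2(v[1],v[0]))-180)
```

```text
[253.15434206  91.24118316] [218.73337292  91.01068884]
[0.53748239 0.15182812 0.181     ] [0.5143767  0.13756036 0.157     ] 0.027155879864026185 pin ang -148.3046742182288
0.142 [0.53745648 0.15156951] 0.03660183286890264
0.147 [0.53746634 0.15150475] 0.03595876487506005
line ends [[0.56089953 0.11258605 0.3023809 ]
 [0.57750665 0.0868785  0.3023809 ]]
[0.58044696 0.08151529 0.4480809 ]
clock 6.3 pos [0.5804 0.0815 0.4481] yaw 32.83 down [-0.001 -0.001 -1.   ] q7 [0.56 0.03] F [-0.4 -0.8 -2.1] w 0.025678859307771383
d mm [-82.4  58.1   2.1] w units [0.01 0.19 0.  ]
```

Pin radius measures 27.2 mm (27 expected), so seat ≈ (0.5373, 0.1516), pin at −148.3°, and tool yaw 31.7°. The tool-z camera bias seen on the gripped line is about 0.4 mm, which I'll subtract. Moving above the shaft.

>>> {"fn": "drive_tool", "kwargs": {
  "plan": [
    {"dx": -25,"dy": 10,"dz": 1,"wx": 0,"wy": 0.1,"wz": 0},
    {"dx": -55,"dy": 25,"dz": 1.5,"wx": 0,"wy": 0.19,"wz": 0},
    {"dx": -75,"dy": 40,"dz": 1.7,"wx": 0,"wy": 0.19,"wz": 0},
    {"dx": -82.4,"dy": 52,"dz": 1.7,"wx": 0,"wy": 0.19,"wz": 0},
    {"dx": -82.4,"dy": 56,"dz": 1.7,"wx": 0,"wy": 0.19,"wz": 0},
    {"dx": -82.4,"dy": 56,"dz": 1.7,"wx": 0,"wy": 0.19,"wz": 0},
    {"dx": -82.4,"dy": 56,"dz": 1.7,"wx": 0,"wy": 0.19,"wz": 0},
    {"dx": -82.4,"dy": 56,"dz": 1.7,"wx": 0,"wy": 0.19,"wz": 0}
  ]
}}

```text
clock: 7.1
ee_pos: [0.5375, 0.153, 0.3933]
eef_rot: [[0.526, 0.001, 0.85], [-0.85, 0.0, 0.526], [0.0, -1.0, 0.001]]
ft_force: [0.6, -0.3, -1.3]
grip_width: 0.026
```

```bash
python3 -c "
from h import *
go([.5371,.1515,.355],31.7)
for n in('side','top'):
  im=manip.get_image(n); save(n+'6',im); 
  u,v=(215,155) if n=='side' else (190,216)
  save(n+'6z',cv2.resize(im[v-75:v+75,u-100:u+100],(800,600)))"
```

```text
clock 7.1 pos [0.5375 0.153  0.3933] yaw 31.76 down [ 0.001  0.    -1.   ] q7 [ 0.43 -0.16] F [ 0.6 -0.3 -1.3] w 0.026044303684053183
d mm [ 1.  38.3 -1.2] w units [-0.01  0.01  0.  ]
```

View pics/side6z.png

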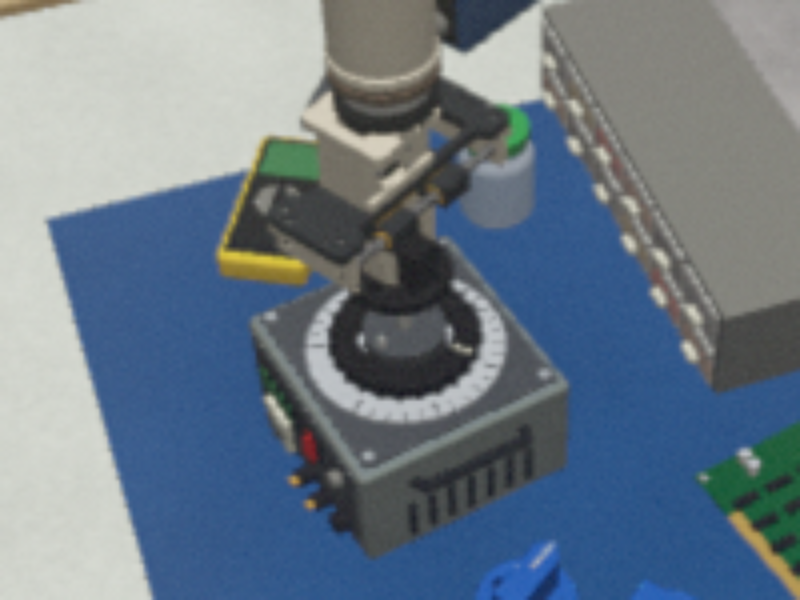

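The knob is above the shaft at about (405,300) in the crop. Descending past the cone with the small correction.

>>> {"fn": "drive_tool", "kwargs": {
  "plan": [
    {"dx": 1,"dy": 4,"dz": -1.2,"wx": 0,"wy": 0,"wz": 0},
    {"dx": 1,"dy": 9,"dz": -1.2,"wx": 0,"wy": 0,"wz": 0},
    {"dx": 1,"dy": 13,"dz": -1.2,"wx": 0,"wy": 0,"wz": 0},
    {"dx": 1,"dy": 13,"dz": -1.2,"wx": 0,"wy": 0,"wz": 0},
    {"dx": 1,"dy": 13,"dz": -1.2,"wx": 0,"wy": 0,"wz": 0},
    {"dx": 1,"dy": 16,"dz": -1.2,"wx": 0,"wy": 0,"wz": 0},
    {"dx": 1,"dy": 20,"dz": -1.2,"wx": 0,"wy": 0,"wz": 0},
    {"dx": 1,"dy": 23,"dz": -1.2,"wx": 0,"wy": 0,"wz": 0},
    {"dx": 1,"dy": 25,"dz": -1.2,"wx": 0,"wy": 0,"wz": 0},
    {"dx": 1,"dy": 25,"dz": -1.2,"wx": 0,"wy": 0,"wz": 0}
  ]
}}

```text
clock: 8.2
ee_pos: [0.5361, 0.1523, 0.3674]
eef_rot: [[0.528, -0.0, 0.849], [-0.849, -0.0, 0.528], [-0.0, -1.0, -0.001]]
ft_force: [0.7, -0.2, -2.1]
grip_width: 0.0258
```

```bash
python3 -c "
from h import *
go([.5371,.1515,.3407],31.7)
print(manip.read_state()['moment'])"
```

```text
clock 8.2 pos [0.5361 0.1523 0.3674] yaw 31.87 down [-0. -0. -1.] q7 [ 0.42 -0.18] F [ 0.7 -0.2 -2.1] w 0.025823244026103184
d mm [ 1.3 26.7  0.5] w units [ 0.    0.03 -0.  ]
[-0.04463017 -0.20768528 -0.03010563]
```

>>> {"fn": "drive_tool", "kwargs": {
  "plan": [
    {"dx": 1.3,"dy": 0,"dz": 0.4,"wx": 0,"wy": 0,"wz": 0},
    {"dx": 1.3,"dy": 3,"dz": 0.4,"wx": 0,"wy": 0,"wz": 0},
    {"dx": 1.3,"dy": 7,"dz": 0.4,"wx": 0,"wy": 0,"wz": 0},
    {"dx": 1.3,"dy": 11,"dz": 0.4,"wx": 0,"wy": 0,"wz": 0},
    {"dx": 1.3,"dy": 14,"dz": 0.4,"wx": 0,"wy": 0,"wz": 0},
    {"dx": 1.3,"dy": 14,"dz": 0.4,"wx": 0,"wy": 0,"wz": 0}
  ]
}}

```text
clock: 8.8
ee_pos: [0.5369, 0.1515, 0.3531]
eef_rot: [[0.528, -0.001, 0.849], [-0.849, -0.0, 0.528], [-0.0, -1.0, -0.001]]
ft_force: [-0.2, 0.1, -2.5]
grip_width: 0.026
```

```bash
python3 -c "
from h import *
go([.5371,.1515,.3407],31.7)
print(manip.read_state()['moment'])"
```

```text
clock 8.8 pos [0.5369 0.1515 0.3531] yaw 31.88 down [-0.001 -0.    -1.   ] q7 [ 0.41 -0.2 ] F [-0.2  0.1 -2.5] w 0.02601515954915738
d mm [ 0.2 12.4  0.2] w units [ 0.01  0.03 -0.  ]
[ 0.00290138 -0.1142516   0.03634757]
```

On the shaft with no side force. Lowering over the pin.

>>> {"fn": "drive_tool", "kwargs": {
  "plan": [
    {"dx": 0.2,"dy": 2,"dz": 0.2,"wx": 0,"wy": 0.03,"wz": 0},
    {"dx": 0.2,"dy": 4,"dz": 0.2,"wx": 0,"wy": 0.03,"wz": 0},
    {"dx": 0.2,"dy": 6,"dz": 0.2,"wx": 0,"wy": 0.03,"wz": 0},
    {"dx": 0.2,"dy": 8,"dz": 0.2,"wx": 0,"wy": 0.03,"wz": 0},
    {"dx": 0.2,"dy": 10,"dz": 0.2,"wx": 0,"wy": 0.03,"wz": 0},
    {"dx": 0.2,"dy": 12,"dz": 0.2,"wx": 0,"wy": 0.03,"wz": 0},
    {"dx": 0.2,"dy": 12,"dz": 0.2,"wx": 0,"wy": 0.03,"wz": 0}
  ]
}}

```text
clock: 9.5
ee_pos: [0.5373, 0.1515, 0.3414]
eef_rot: [[0.525, -0.0, 0.851], [-0.851, -0.0, 0.525], [-0.0, -1.0, -0.0]]
ft_force: [-0.1, 0.4, -2.4]
grip_width: 0.0259
```

```bash
python3 -c "
from h import *
go([.5371,.1515,.3407],31.7)
print(manip.read_state()['moment'])
for n in('side',):
  im=manip.get_image(n); 
  u,v=(215,155)
  save(n+'7z',cv2.resize(im[v-50:v+50,u-65:u+65],(780,600)))"
```

```text
clock 9.5 pos [0.5373 0.1515 0.3414] yaw 31.7 down [-0. -0. -1.] q7 [ 0.4  -0.21] F [-0.1  0.4 -2.4] w 0.025874896322805083
d mm [-0.1  0.7 -0.1] w units [ 0. -0. -0.]
[-0.02564671 -0.11927164  0.01683557]
```

View pics/side7z.png

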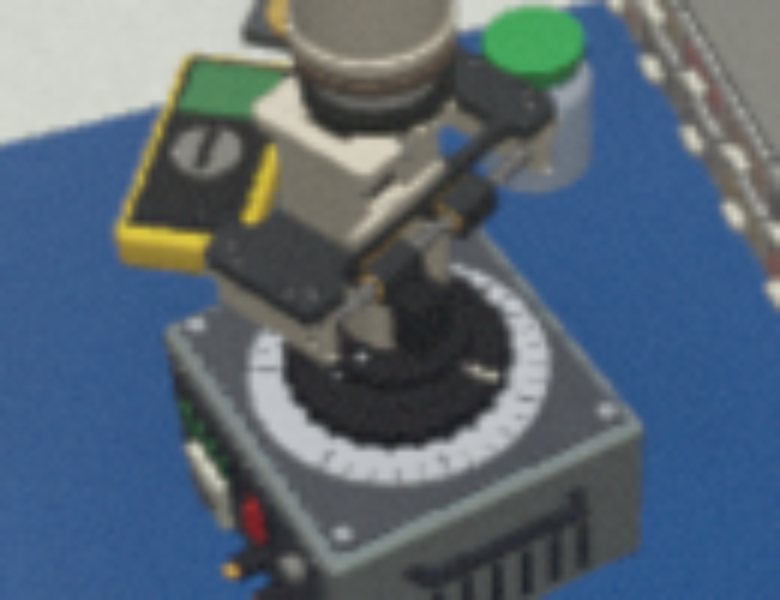

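It's down over the pin with no force. Pressing slightly further to find the seat by contact.

>>> {"fn": "drive_tool", "kwargs": {
  "plan": [
    {"dx": 0,"dy": 0.7,"dz": 0,"wx": 0,"wy": 0,"wz": 0},
    {"dx": 0,"dy": 1.2,"dz": 0,"wx": 0,"wy": 0,"wz": 0},
    {"dx": 0,"dy": 1.2,"dz": 0,"wx": 0,"wy": 0,"wz": 0},
    {"dx": 0,"dy": 1.2,"dz": 0,"wx": 0,"wy": 0,"wz": 0}
  ]
}}

```text
clock: 9.95
ee_pos: [0.5374, 0.1516, 0.3406]
eef_rot: [[0.525, 0.0, 0.851], [-0.851, -0.0, 0.525], [0.0, -1.0, 0.0]]
ft_force: [0.4, -0.5, -1.9]
grip_width: 0.0262
```

```bash
python3 -c "
from h import *
go([.5371,.1515,.3407],31.7)
print(manip.read_state()['moment'])"
```

```text
clock 9.95 pos [0.5374 0.1516 0.3406] yaw 31.69 down [ 0. -0. -1.] q7 [ 0.4  -0.21] F [ 0.4 -0.5 -1.9] w 0.02624122932674712
d mm [-0.1 -0.1 -0.3] w units [-0. -0.  0.]
[-0.04448427 -0.13626748 -0.00305555]
```

>>> {"fn": "drive_tool", "kwargs": {
  "plan": [
    {"dx": 0,"dy": 0.7,"dz": 0,"wx": 0,"wy": 0,"wz": 0},
    {"dx": 0,"dy": 1.2,"dz": 0,"wx": 0,"wy": 0,"wz": 0},
    {"dx": 0,"dy": 1.2,"dz": 0,"wx": 0,"wy": 0,"wz": 0}
  ]
}}

```text
clock: 10.25
ee_pos: [0.5374, 0.1518, 0.3406]
eef_rot: [[0.525, 0.001, 0.851], [-0.851, -0.001, 0.525], [0.001, -1.0, 0.0]]
ft_force: [-4.2, -1.4, 8.8]
grip_width: 0.0257
```

```bash
python3 -c "
from h import *
go([.5371,.1515,.3407],31.7)
print(manip.read_state()['moment'])"
```

```text
clock 10.25 pos [0.5374 0.1518 0.3406] yaw 31.69 down [ 0.001 -0.001 -1.   ] q7 [ 0.4  -0.21] F [-4.2 -1.4  8.8] w 0.025679051171677507
d mm [ 0.1 -0.1 -0.4] w units [-0.   -0.    0.01]
[-0.37023284  0.68873117  0.01169346]
```

Contact came with 9 N at TCP z 0.3406, against 0.3407 predicted for seated, so it's fully down. Relieving the pressure and turning anticlockwise, most of the ~39.5°.

>>> {"fn": "drive_tool", "kwargs": {
  "plan": [
    {"dx": 0,"dy": -0.7,"dz": 0,"wx": 0,"wy": 0,"wz": 0},
    {"dx": 0,"dy": -0.7,"dz": 0,"wx": 0,"wy": -0.4,"wz": 0},
    {"dx": 0,"dy": -0.7,"dz": 0,"wx": 0,"wy": -1,"wz": 0},
    {"dx": 0,"dy": -0.7,"dz": 0,"wx": 0,"wy": -1.6,"wz": 0},
    {"dx": 0,"dy": -0.7,"dz": 0,"wx": 0,"wy": -2.2,"wz": 0},
    {"dx": 0,"dy": -0.7,"dz": 0,"wx": 0,"wy": -2.8,"wz": 0},
    {"dx": 0,"dy": -0.7,"dz": 0,"wx": 0,"wy": -3.4,"wz": 0},
    {"dx": 0,"dy": -0.7,"dz": 0,"wx": 0,"wy": -4,"wz": 0},
    {"dx": 0,"dy": -0.7,"dz": 0,"wx": 0,"wy": -4.6,"wz": 0},
    {"dx": 0,"dy": -0.7,"dz": 0,"wx": 0,"wy": -5.2,"wz": 0},
    {"dx": 0,"dy": -0.7,"dz": 0,"wx": 0,"wy": -5.7,"wz": 0},
    {"dx": 0,"dy": -0.7,"dz": 0,"wx": 0,"wy": -5.7,"wz": 0}
  ]
}}

```text
clock: 11.45
ee_pos: [0.5372, 0.1525, 0.3406]
eef_rot: [[0.913, 0.0, 0.407], [-0.407, 0.002, 0.913], [-0.001, -1.0, 0.002]]
ft_force: [-3.0, 1.9, 5.0]
grip_width: 0.0262
```

```bash
python3 -c "
from h import *
go([.5374,.1517,.3405],71.2)
print(manip.read_state()['moment'])"
```

```text
clock 11.45 pos [0.5372 0.1525 0.3406] yaw 65.96 down [ 0.     0.002 -1.   ] q7 [0.48 0.3 ] F [-3.   1.9  5. ] w 0.02619337999183597
d mm [ 0.6  0.1 -0.7] w units [-0.02 -0.87 -0.01]
[0.39806946 0.43890428 0.04227667]
```

>>> {"fn": "drive_tool", "kwargs": {
  "plan": [
    {"dx": 0.4,"dy": 0,"dz": -0.5,"wx": 0,"wy": -0.2,"wz": 0},
    {"dx": 0.4,"dy": 0,"dz": -0.5,"wx": 0,"wy": -0.4,"wz": 0},
    {"dx": 0.4,"dy": 0,"dz": -0.5,"wx": 0,"wy": -0.6,"wz": 0},
    {"dx": 0.4,"dy": 0,"dz": -0.5,"wx": 0,"wy": -0.8,"wz": 0},
    {"dx": 0.4,"dy": 0,"dz": -0.5,"wx": 0,"wy": -0.9,"wz": 0},
    {"dx": 0.4,"dy": 0,"dz": -0.5,"wx": 0,"wy": -0.9,"wz": 0},
    {"dx": 0.4,"dy": 0,"dz": -0.5,"wx": 0,"wy": -0.9,"wz": 0}
  ]
}}

```text
clock: 12.15
ee_pos: [0.5371, 0.1524, 0.3406]
eef_rot: [[0.947, 0.0, 0.32], [-0.32, 0.002, 0.947], [-0.001, -1.0, 0.002]]
ft_force: [-3.9, 4.4, 5.7]
grip_width: 0.0259
```

```bash
python3 -c "
from h import *
go([.5374,.1517,.3405],71.2)
print(manip.read_state()['moment'])"
```

```text
clock 12.15 pos [0.5371 0.1524 0.3406] yaw 71.34 down [ 0.     0.002 -1.   ] q7 [0.49 0.39] F [-3.9  4.4  5.7] w 0.025883226819523035
d mm [ 0.5  0.1 -0.6] w units [-0.02  0.02 -0.01]
[ 0.88686272  0.6367864  -0.03231781]
```

There's no stop torque yet, so I'll continue in small steps.

>>> {"fn": "drive_tool", "kwargs": {
  "plan": [
    {"dx": 0.3,"dy": 0,"dz": -0.4,"wx": 0,"wy": -0.15,"wz": 0},
    {"dx": 0.3,"dy": 0,"dz": -0.4,"wx": 0,"wy": -0.3,"wz": 0},
    {"dx": 0.3,"dy": 0,"dz": -0.4,"wx": 0,"wy": -0.45,"wz": 0},
    {"dx": 0.3,"dy": 0,"dz": -0.4,"wx": 0,"wy": -0.45,"wz": 0},
    {"dx": 0.3,"dy": 0,"dz": -0.4,"wx": 0,"wy": -0.45,"wz": 0}
  ]
}}

```text
clock: 12.65
ee_pos: [0.5371, 0.1522, 0.3406]
eef_rot: [[0.962, -0.0, 0.275], [-0.275, 0.003, 0.962], [-0.001, -1.0, 0.003]]
ft_force: [-4.5, 4.3, 4.8]
grip_width: 0.0259
```

```bash
python3 -c "
from h import *
go([.5374,.1517,.3405],71.2)
print(manip.read_state()['moment'],manip.read_state()['joint_efforts'])"
```

```text
clock 12.65 pos [0.5371 0.1522 0.3406] yaw 74.06 down [-0.     0.003 -1.   ] q7 [0.49 0.43] F [-4.5  4.3  4.8] w 0.025859865723087013
d mm [ 0.4  0.1 -0.4] w units [-0.03  0.48 -0.01]
[ 1.06099972  0.73010793 -0.08628727] [  3.11851613 -44.27114367 -12.27086931 -22.37142026   1.8625902
   0.4033792    0.08360826]
```

>>> {"fn": "drive_tool", "kwargs": {
  "plan": [
    {"dx": 0.3,"dy": 0,"dz": -0.4,"wx": 0,"wy": -0.15,"wz": 0},
    {"dx": 0.3,"dy": 0,"dz": -0.4,"wx": 0,"wy": -0.3,"wz": 0},
    {"dx": 0.3,"dy": 0,"dz": -0.4,"wx": 0,"wy": -0.45,"wz": 0},
    {"dx": 0.3,"dy": 0,"dz": -0.4,"wx": 0,"wy": -0.45,"wz": 0},
    {"dx": 0.3,"dy": 0,"dz": -0.4,"wx": 0,"wy": -0.45,"wz": 0}
  ]
}}

```text
clock: 13.15
ee_pos: [0.5371, 0.1521, 0.3406]
eef_rot: [[0.973, -0.0, 0.229], [-0.229, 0.003, 0.973], [-0.001, -1.0, 0.003]]
ft_force: [-4.6, 5.4, 5.2]
grip_width: 0.0259
```

```bash
python3 -c "
from h import *
import pickle
go([.5374,.1517,.3405],71.2)
print(manip.read_state()['moment'])
c=cam('wrist'); im=manip.get_image('wrist'); save('wrist8',im);pickle.dump((c,im,manip.read_state()),open('w8.pkl','wb'))"
```

```text
clock 13.15 pos [0.5371 0.1521 0.3406] yaw 76.77 down [-0.     0.003 -1.   ] q7 [0.5  0.47] F [-4.6  5.4  5.2] w 0.02588816471661887
d mm [ 0.4  0.1 -0.3] w units [-0.03  0.93 -0.01]
[ 1.21874827  0.81258687 -0.14333216]
```

View pics/wrist8.png

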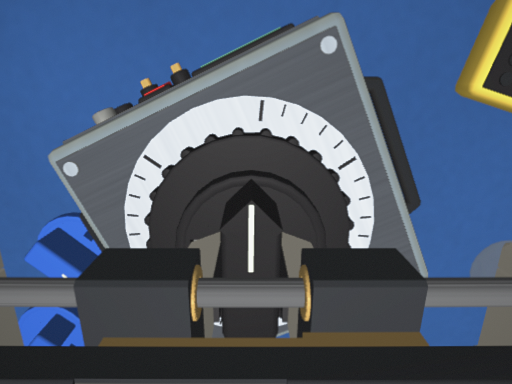

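The nose points up the image, near the first long mark at (261,110), right of the blank gap. Checking the angle.

Run:
```python
from h import *
import pickle
c,im,s=pickle.load(open('w8.pkl','rb'))
cv2.imwrite('pics/z8.png',cv2.resize(im[85:285,150:360][:,:,::-1],(630,600),interpolation=cv2.INTER_CUBIC))
A=np.array([.5372,.1516])
for z in(.122,.126,.13):
  for p in([262,101],[260.5,119]):
    v=onz(c,[p],z)[0,:2]-A; print(z,p,np.linalg.norm(v),np.degrees(np.arctan2(v[1],v[0])))
L=onz(c,[[251,205],[251,272]],.195)[:,:2]; v=L[0]-L[1]; print('nose line',np.degrees(np.arctan2(v[1],v[0])),L-A)
# screw corners
B=onz(c,[[328.5,44.5],[70,169.5]],.122)[:,:2]; v=B[0]-B[1]; print(B,np.linalg.norm(v),np.degrees(np.arctan2(v[1],v[0])))
```

```text
0.122 [262, 101] 0.07697799174667917 160.79776651239928
0.122 [260.5, 119] 0.06665438819012195 160.5526759906695
0.126 [262, 101] 0.07700782637706698 160.91273514945453
0.126 [260.5, 119] 0.06689278528966748 160.69085223728501
0.13 [262, 101] 0.07703797082844342 161.027614275812
0.13 [260.5, 119] 0.06713156867060478 160.82804630613342
nose line 166.78232346264977 [[-0.03564234  0.00962002]
 [-0.0058457   0.00262158]]
[[0.44331302 0.21985187]
 [0.47691959 0.05151303]] 0.17166061333833182 101.28990078134798
```

View pics/z8.png

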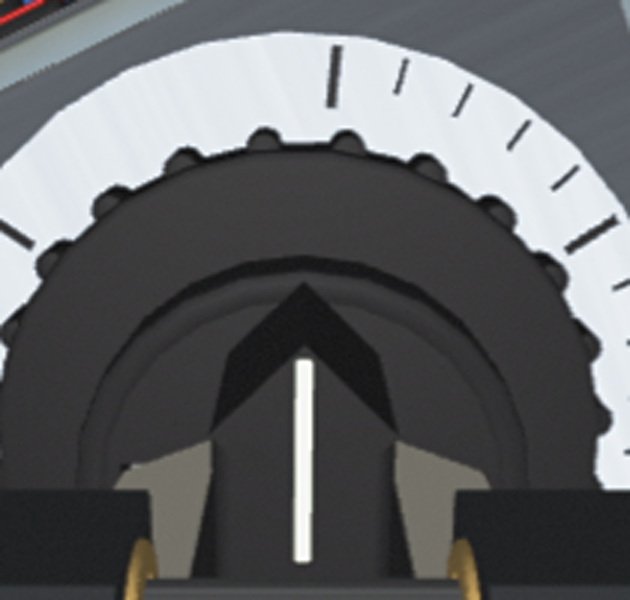

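Nose is at 166.8° and the first mark at about 161°. The knob is therefore ahead by roughly the pin and bore play, which suggests the drive is at its stop. One small extra push will confirm by torque.

>>> {"fn": "drive_tool", "kwargs": {
  "plan": [
    {"dx": 0.2,"dy": 0,"dz": -0.2,"wx": 0,"wy": -0.1,"wz": 0},
    {"dx": 0.2,"dy": 0,"dz": -0.2,"wx": 0,"wy": -0.2,"wz": 0},
    {"dx": 0.2,"dy": 0,"dz": -0.2,"wx": 0,"wy": -0.2,"wz": 0}
  ]
}}

```text
clock: 13.5
ee_pos: [0.5371, 0.152, 0.3406]
eef_rot: [[0.978, -0.001, 0.209], [-0.209, 0.004, 0.978], [-0.002, -1.0, 0.003]]
ft_force: [-4.8, 5.5, 5.9]
grip_width: 0.0261
```

```bash
python3 -c "
from h import *
import pickle
go([.5374,.1517,.3405],71.2)
print(manip.read_state()['moment'])"
```

```text
clock 13.5 pos [0.5371 0.152  0.3406] yaw 77.94 down [-0.001  0.004 -1.   ] q7 [0.5  0.49] F [-4.8  5.5  5.9] w 0.02607991042845704
d mm [ 0.4  0.1 -0.2] w units [-0.03  1.12 -0.02]
[ 1.33278255  1.01376718 -0.4646223 ]
```

Torque jumped from −0.14 to −0.46 N m, so this is the stop. Backing off about 3.5° within the play to centre the pin, easing the side load, then opening.

>>> {"fn": "drive_tool", "kwargs": {
  "plan": [
    {"dx": 0.2,"dy": -0.3,"dz": 0,"wx": 0,"wy": 0.2,"wz": 0},
    {"dx": 0.2,"dy": -0.3,"dz": 0,"wx": 0,"wy": 0.4,"wz": 0},
    {"dx": 0.2,"dy": -0.3,"dz": 0,"wx": 0,"wy": 0.55,"wz": 0},
    {"dx": 0.2,"dy": -0.3,"dz": 0,"wx": 0,"wy": 0.55,"wz": 0}
  ]
}}

```text
clock: 13.9
ee_pos: [0.5378, 0.1514, 0.3407]
eef_rot: [[0.964, 0.0, 0.265], [-0.265, 0.003, 0.964], [-0.001, -1.0, 0.003]]
ft_force: [-2.4, 4.7, 1.7]
grip_width: 0.0262
```

```bash
python3 -c "
from h import *
go([.5374,.1517,.3405],71.2)
print(manip.read_state()['moment'])"
```

```text
clock 13.9 pos [0.5378 0.1514 0.3407] yaw 74.62 down [ 0.     0.003 -1.   ] q7 [0.5  0.44] F [-2.4  4.7  1.7] w 0.026228267058101242
d mm [-0.4  0.2  0.2] w units [-0.03  0.57 -0.01]
[ 1.1270142   0.5242248  -0.09807133]
```

>>> {"fn": "drive_tool", "kwargs": {
  "plan": [
    {"dx": 0,"dy": 0,"dz": 0,"wx": 0,"wy": 0,"wz": 0},
    {"dx": 0,"dy": 0,"dz": 0,"wx": 0,"wy": 0,"wz": 0},
    {"dx": 0,"dy": 0,"dz": 0,"wx": 0,"wy": 0,"wz": 0},
    {"dx": 0,"dy": 0,"dz": 0,"wx": 0,"wy": 0,"wz": 0},
    {"dx": 0,"dy": 0,"dz": 0,"wx": 0,"wy": 0,"wz": 0},
    {"dx": 0,"dy": 0,"dz": 0,"wx": 0,"wy": 0,"wz": 0},
    {"dx": 0,"dy": 0,"dz": 0,"wx": 0,"wy": 0,"wz": 0}
  ],
  "hand": 75
}}

```text
clock: 14.6
ee_pos: [0.5385, 0.1505, 0.3408]
eef_rot: [[0.964, 0.001, 0.265], [-0.265, 0.002, 0.964], [0.001, -1.0, 0.002]]
ft_force: [0.3, 2.0, 5.2]
grip_width: 0.0685
```

>>> {"fn": "drive_tool", "kwargs": {
  "plan": [
    {"dx": 0,"dy": -10,"dz": 0,"wx": 0,"wy": 0,"wz": 0},
    {"dx": 0,"dy": -30,"dz": 0,"wx": 0,"wy": 0,"wz": 0},
    {"dx": 10,"dy": -60,"dz": 0,"wx": 0,"wy": 0,"wz": 0},
    {"dx": 30,"dy": -95,"dz": 0,"wx": 0,"wy": 0,"wz": 0},
    {"dx": 50,"dy": -110,"dz": 0,"wx": 0,"wy": 0,"wz": 0},
    {"dx": 60,"dy": -110,"dz": 0,"wx": 0,"wy": 0,"wz": 0},
    {"dx": 60,"dy": -110,"dz": 0,"wx": 0,"wy": 0,"wz": 0},
    {"dx": 60,"dy": -110,"dz": 0,"wx": 0,"wy": 0,"wz": 0}
  ]
}}

```text
clock: 15.4
ee_pos: [0.5951, 0.1338, 0.4487]
eef_rot: [[0.964, -0.003, 0.265], [-0.265, -0.001, 0.964], [-0.003, -1.0, -0.001]]
ft_force: [-0.2, 0.3, -0.6]
grip_width: 0.0691
```

```bash
python3 -c "
from h import *
import pickle
go([.5374,.1517,.3405],71.2)
c=cam('wrist'); im=manip.get_image('wrist'); save('wrist9',im);pickle.dump((c,im,manip.read_state()),open('w9.pkl','wb'))
cv2.imwrite('pics/z9.png',cv2.resize(im[10:230,150:350][:,:,::-1],(545,600),interpolation=cv2.INTER_CUBIC))
im=manip.get_image('side'); save('side9',im)"
```

```text
clock 15.4 pos [0.5951 0.1338 0.4487] yaw 74.63 down [-0.003 -0.001 -1.   ] q7 [0.52 0.58] F [-0.2  0.3 -0.6] w 0.06912793343375537
d mm [-60.  108.4   2.2] w units [ 0.01  0.57 -0.03]
```

View pics/wrist9.png

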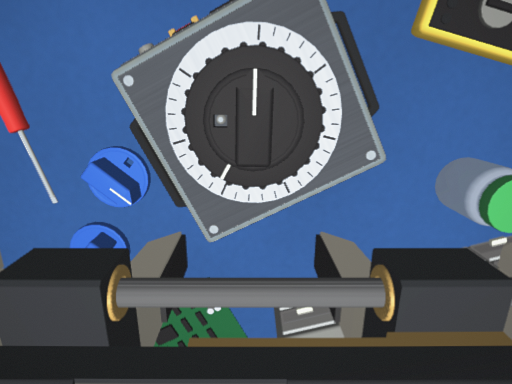

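View pics/z9.png

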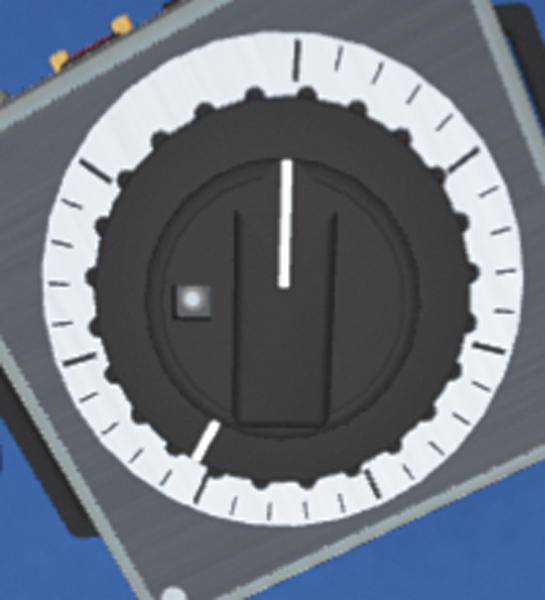

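View pics/side9.png

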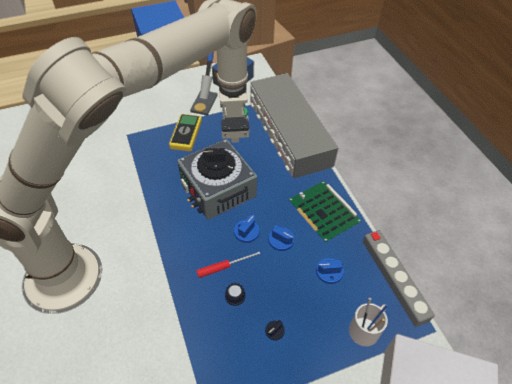

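The released knob shows the nose near (255,72), with the pin top visible inside the hole at (220,120). Next I measure the nose, pin and coarse mark before and after.

Run:
```python
from h import *
import pickle
A=np.array([.5373,.1516])
c,im,s=pickle.load(open('w9.pkl','rb'))
k=200/545
f=lambda x,y:[150+x*k,10+y*k]
L=onz(c,[f(287,162),f(284,286)],.195)[:,:2]; v=L[0]-L[1]; print('nose',np.degrees(np.arctan2(v[1],v[0])),L-A, np.linalg.norm(L-A,axis=1))
ang=lambda p,A=A:(np.linalg.norm(p[:2]-A),np.degrees(np.arctan2(*(p[:2]-A)[::-1])))
print('pin',ang(onz(c,[f(192,298)],.157)[0]))
print('hole ctr',ang(onz(c,[f(192,303)],.159)[0]))
print('first mark',ang(onz(c,[f(297,60)],.126)[0]))
P=onz(c,[f(215,424),f(197,458)],.142); print('coarse after',P.mean(0),ang(P.mean(0)))
c5=pickle.load(open('w5.pkl','rb'))[0]
P=onz(c5,[[170+375/4,30+452/4],[170+389/4,30+522/4]],.142); print('coarse before',P.mean(0),ang(P.mean(0)))
```

```text
nose 163.38143177840618 [[-0.03478822  0.01077009]
 [-0.00624057  0.00224959]] [0.03641724 0.00663365]
pin (np.float64(0.02666749654641687), np.float64(-108.02944889816466))
hole ctr (np.float64(0.02649417124641901), np.float64(-105.17402167989003))
first mark (np.float64(0.07168768053174701), np.float64(160.60021125075454))
coarse after [0.57506926 0.11567149 0.142     ] (np.float64(0.052128440933568505), np.float64(-43.56922275811023))
coarse before [0.57432122 0.11558792 0.142     ] (np.float64(0.051647270798934226), np.float64(-44.208368955104525))
```

Drive at about 162° against zero at 160.6–161°, so within ~1.4° of the stop (limit 4.6°). Knob is within 1.4° of the drive, the coarse mark moved 0.8 mm (measurement noise), and the gripper is clear. Handing in.

```bash
python3 -c "
from h import *
s=manip.read_state(); print(s['clock'],s['ft_force'],np.abs(s['dq']).max())
manip.sign_off()"
```

```text
15.5 [-0.39372308  0.09416924  0.08641108] 0.0070427657169674605
the job is handed in; nothing more can be done
```

I fitted the large black knob with the through-hole onto the shaft and pin, turned it anticlockwise to its zero stop, let go, and handed the job in at 15.5 s.

- **Seating:** the knob met the disc with 9 N at tool height 0.3406 m, against 0.3407 m predicted for fully down. After release the pin shows in the hole. I did not measure the height again by camera after letting go.
- **Zero stop:** the torque jumped from −0.14 to −0.46 N m at the stop. The drive, judged by the pin, reads about 162.0°, against 160.6–161° for the first mark, so within about 1.4° (limit 4.6°). The knob is turned about 1.4° from the drive (limit 6.9°).
- **Slight disagreement:** while pushing, the knob led the first mark by up to about 7°, slightly more than the 4° or so of play I had estimated in the pin and bore. Backing off about 3.5° before release brought it back.
- **Other things:** the coarse mark measured 0.8 mm from where it was, which is within measurement error. The other knobs, screwdriver and multimeter look unmoved in the last side picture, though I did not measure them. The gripper was clear and reading almost no force at hand-in.

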